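# Make the engine test bench safe: throttle to idle, ignition battery out

### The arm

A 6-joint arm with a two-finger parallel gripper is mounted at the origin on the work surface. World frame = base frame: x ahead of the robot, y to its left, z up, the work surface at z = 0. Lengths are in mm, angles in rad, forces in N, time in s.
With the tool pointing down it reaches from about 375 to 975 mm from the base axis. Payload 3.8 kg.
Tool frame: the origin (TCP) lies on the centre line of the jaws, within the pads' length; the fingertips stand ctrl.tcp_to_tips ahead of it and the grasp point (between the pads) lies 2 mm behind it (ctrl.tcp_to_tips is the distance from the TCP to the fingertips, in mm); z points along the fingers, y is the line along which they close (so a half turn about z gives the same grasp; the last joint's range is limited). The gripper opens to 85 mm and grips with 20 to 120 N. Pads are 22 mm wide; open, the fingers measure 114 mm over their backs; the gripper's body (76 mm by 85 mm) begins 54 mm behind the grasp point. The pads swing forward as they close: fully open they stand 13 mm farther back than shut.
Start: joints at [-1.203, 0.264, 1.604, -0, 1.274, -0.037], TCP at [265.833, -620.444, 224.88] pointing down, gripper open.
Joint ranges: [-2.63, 2.63], [-0.94, 2.18], [0.31, 2.57], [-1.31, 4.45], [0, 2.66], [-2.55, 2.55]. Speed limits (rad/s): [2.57, 2.57, 3.14, 3.14, 3.14, 3.14].

### API

Orientations are given as a unit quaternion [x, y, z, w].
In Python, from rig import status, capture, camera_model, job_done, ctrl gives the robot as it stands.
- The arm moves only by the tool step_arm, never from a script. Its arguments are lists of equal length, an entry for each row: "fingers": the finger opening in mm, from 0 to 85.4; "xyz": the shift along the tool's x, y, z in units of 25 mm (1.0 is 25 mm), a list of three; "delta_rot": the turn, a rotation vector about the tool's x, y, z in rad, a list of three. A call has 1 to 20 rows; each row shifts and turns the commanded pose from where the row before left it, along the tool's axes as they then stand; what a row does not reach is not made up. A row lasts 1/12 s, in which the tool goes at most 41.7 mm and 7.16 degrees, less where a joint would pass 70% of its speed; a pose out of reach is approached as far as the arm can. A call is refused whole if a number of a shift passes 1 or a number of a turn 0.125, either way. A call with a gripper value outside its range is refused whole. The fingers move at their own pace and stop on an object; the grip force is fixed at half the most. Time passes only in rows, so rows that do not move let the fingers close. It gives the time, the measured TCP pose, the force, the opening and the grip force at its end, in the units of the state.
- status.sense(): the state, without advancing time (a new reading comes with each control period).
- capture(name): name is "scene" or "top"; returns the picture (400x640x3 uint8, red, green, blue); there is no depth.
- camera_model(name): a dict with "intrinsics" (3x3 intrinsics, pixels), "rvec" (rotation vector, rad) and "tvec" (3), from world to camera coordinates, as OpenCV has them. Camera axes: x right, y down, z forward; pixel columns grow to the right and rows downward; lengths in mm; the calibration is good to about 2 mm. A picture is of the moment at which its call begins. camera_model takes no time and is no camera call.
- job_done(): hands the job in; it is judged then, once.
The state is a dict: "time_s": time; "joint_pos": joint angles; "joint_vel": joint speeds; "joint_torque": joint torques, N m; "eef_pos": TCP position; "orientation": TCP orientation; "contact_force": force on the tool from outside, world axes, zero at the start; "wrist_torque": the same for the moment, N m; "width": finger opening in mm; "finger_force": force on a finger pad.
Only numpy, scipy, OpenCV 4.12 (cv2) and the standard library are available. Lean on these libraries where they do the work, as an engineer would, in place of code of your own. Each camera call takes 0.05 s, during which the arm holds its last target. There are 200 camera calls.

### The job

Make the model-engine test bench safe: first swing the red-knobbed throttle lever to the green idle mark on its plate. Then, with the fingers, pinch together the two orange catches on opposite sides of the blue ignition battery cassette, lift it up out of its dock until its underside is at least 12 cm above the bench, and finish still holding it there upright and still by the pinched catches. Leave the lever at idle, and do not disturb the cylinder barrel, the red bottle or the screwdriver.

Things in the scene. Friction and masses are not known exactly. Their poses are not given: they have to be found in the camera images.
- throttle_base: Grey throttle plate, 140 (x) x 170 (y) x 12 mm, screwed to the bench, yaw varies. Origin: centre of its underside. White ticks and one wide green idle mark are painted on it.
- throttle (a joint): Angle of the throttle lever, 0 to 1.7 rad, growing counter-clockwise seen from above; 0 is the closed stop, 0.40 is with the lever pointing at the green idle mark; it starts more open, between 0.85 and 1.6. Light dry friction (0.06 N m, about 1 N at the knob), no spring: it stays where it is left.
- throttle_pivot (a point): The lever's vertical pivot axis, 20 mm above the bench; 55 mm along the plate's +x from its centre. The lever points from it roughly towards the plate's -x side.
- throttle_knob (a point): Centre of grip of the red upright round knob near the lever's end: 18 mm diameter, z 32 to 64 mm above the bench, this point at 50 mm, 65 mm from the pivot axis. The lever arm under it is at z 21 to 27 mm. A red pointer tip goes on to 84 mm from the pivot.
- idle_mark (a point): Centre of the green idle mark (24 x 10 mm, radial) on the plate, 98 mm from the pivot axis, z 13 mm. The lever is at idle when its direction from the pivot points at this.
- dock: Aluminium battery dock on a dark steel foot plate 110 (x) x 100 (y) x 8 mm, fixed to the bench, yaw varies. Origin: centre of the foot plate's underside. Walls round the pocket reach 38 mm above the bench and measure 67 (x) x 72 (y) mm outside. Two inner ledges along x, undersides 30 mm above the bench, sit over the teeth of the catches.
- cassette: Blue battery cassette 54 (x) x 34 (y) x 74 mm high with a white label on top, 0.18 to 0.34 kg with its catches, standing in the dock's pocket with 1.5 mm play, turned as the dock. Origin: centre of its underside, 8 mm above the bench at the start. Held down by the teeth of two spring catches on its +y and -y sides until both are pressed in.
- catch_left (a joint): Travel of the orange catch on the cassette's +y side: 0 out (locked), grows as it is pressed inwards, 0.007 m fully in. The tooth clears the ledge from about 0.0045. Spring force 2 N at 0, 7 N fully in; hard stop there, so a firmer pinch (20 to 40 N) then carries the cassette.
- catch_right (a joint): The same for the catch on the -y side.
- catch_left_pad (a point): Centre of the outer face of the left catch's finger pad: face 24 (x) x 26 mm high, z 46 to 72 mm above the cassette's underside (centre 59). The two faces are 54 mm apart when out, 40 mm when fully pinched.
- catch_right_pad (a point): The same on the -y side.
- barrel: Bystander: loose finned aluminium cylinder barrel, 42 mm diameter, 46 mm high, upright. Origin: centre of its underside.
- bottle: Bystander: loose small red bottle with white cap, 28 mm diameter, 75 mm high, upright. Origin: centre of its underside.
- screwdriver: Bystander: loose screwdriver with green handle, lying on the bench; its length lies along its x axis, about 200 mm, handle at -x. Origin: middle, underside.
There are look-alikes about, which are no part of the job. Of the things that look like the dock, take the one that is farthest to the robot's left at the start.

How it is judged:
By the outcome, as a careful person would: the job done as asked, in the order asked, and still so for the second after the job is handed in, while the arm keeps its last pose, push and grip.
It also fails if it takes over 48 s, if anything falls off the work surface, if the arm or the gripper's body presses on something with over 40 N, if the wrist force passes 120 N, or if a joint passes its speed limit or range.

## Working session

There is one attempt and no reset: what is moved stays moved. The work goes in short steps, Python scripts to look and compute and a tool call to move; the robot and the scene stay as the last step left them, time stands still between calls to the robot, and variables do not carry over. Pictures are saved under pics/ and viewed, at most 10 in all, crops included, and the job is handed in when it is done.

Besides the shell and the picture viewer there is one more tool, called after "Request:" as name(argument=value, ...) on one line, values as JSON. step_arm: Moves the arm, as the interface text tells. Its arguments: {"type":"object","properties":{"fingers":{"type":"array","items":{"type":"number"}},"xyz":{"type":"array","items":{"type":"array","items":{"type":"number"}}},"delta_rot":{"type":"array","items":{"type":"array","items":{"type":"number"}}}},"required":["fingers","xyz","delta_rot"]}

```bash
mkdir -p pics; cat > h.py <<'E'
import numpy as np, cv2
from rig import status, capture, camera_model, job_done, ctrl
def ray(name,uv):
    m=camera_model(name);K=np.array(m['intrinsics'],float);R=cv2.Rodrigues(np.array(m['rvec'],float))[0];t=np.array(m['tvec'],float).ravel()
    d=R.T@np.linalg.inv(K)@np.array([uv[0],uv[1],1.]);return -R.T@t,d
def onz(name,uv,z):
    c,d=ray(name,uv);return c+d*(z-c[2])/d[2]
def proj(name,p):
    m=camera_model(name);q=cv2.projectPoints(np.array(p,float).reshape(-1,3),np.array(m['rvec'],float),np.array(m['tvec'],float),np.array(m['intrinsics'],float),None)[0];return q.reshape(-1,2)
def save(im,f): cv2.imwrite('pics/'+f,im[:,:,::-1])
E
python3 - <<'E'
from h import *
for n in('scene','top'):
    im=capture(n);np.save(n+'0.npy',im);save(im,n+'0.png')
    print(n,ray(n,(320,200)))
print(status.sense(),ctrl.tcp_to_tips)
E
```

```text
scene (array([1333.43920157,  436.92327092,  770.59440641]), array([-0.68526462, -0.37323958, -0.62548188]))
top (array([ 312.8553675 ,   -3.90965511, 1258.23130169]), array([ 0.18276113, -0.00532708, -0.98320125]))
{'time_s': 0.1, 'joint_pos': array([-1.20286769e+00,  2.64680112e-01,  1.60524911e+00,  3.33435047e-06,
        1.27369940e+00, -3.69061025e-02]), 'joint_vel': array([ 0.00031634, -0.00069338, -0.00277642, -0.00074506,  0.00027323,
        0.000258  ]), 'joint_torque': array([-6.85571536e-05, -5.16707003e+01, -3.68590450e+01, -8.42995540e-07,
        6.30486145e-03, -1.75312454e-05]), 'eef_pos': array([ 265.61175843, -619.80719391,  223.67868534]), 'orientation': array([ 9.79583049e-01,  2.01037345e-01, -1.66147690e-04, -1.00433467e-03]), 'contact_force': array([-0.22066037, -0.44020289, -0.4483635 ]), 'wrist_torque': array([0.00827343, 0.01227279, 0.01838632]), 'finger_force': 0.0, 'width': 85.26828015838036} 17.0
```

View pics/scene0.png

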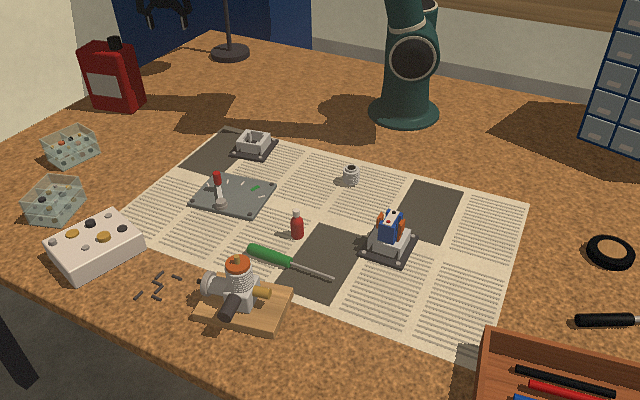

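View pics/top0.png

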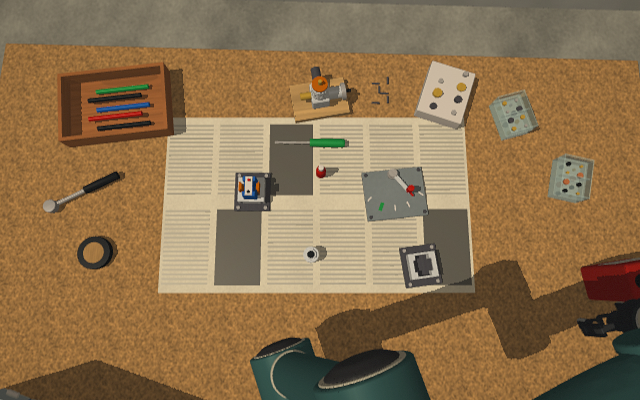

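Top view: there are two dock-like things. One is at (253,191) and holds the blue cassette. The other is empty, at (422,265). The robot's left (+y) is image left, so the one at (253,191) is meant, and it also has the cassette. The throttle plate is at (395,193), its knob near (410,188) and the green mark at (381,206). The barrel is at (311,255), the bottle at (321,172) and the screwdriver at (315,143). An enlarged crop will confirm this.

```bash
python3 - <<'E'
from h import *
t=np.load('top0.npy');s=np.load('scene0.npy')
r=lambda im,x,y,w,h,k:cv2.resize(im[y:y+h,x:x+w],None,fx=k,fy=k,interpolation=cv2.INTER_CUBIC)
A=np.hstack([r(t,225,160,65,60,6),r(t,355,155,80,72,5)[:360]])
B=np.hstack([r(s,355,195,65,75,3),r(s,180,165,105,75,3)])
save(A,'cropA.png');save(B,'cropB.png');print(A.shape,B.shape)
hsv=cv2.cvtColor(t,cv2.COLOR_RGB2HSV)
def comps(n,lo,hi,box,im=t,a=4):
    h=cv2.cvtColor(im,cv2.COLOR_RGB2HSV);m=cv2.inRange(h,lo,hi);k=np.zeros_like(m);x0,y0,x1,y1=box;k[y0:y1,x0:x1]=m[y0:y1,x0:x1]
    N,_,st,c=cv2.connectedComponentsWithStats(k)
    print(n,[(st[i].tolist(),c[i].round(1).tolist()) for i in range(1,N) if st[i][4]>=a])
bd=(225,160,290,220);bt=(355,155,435,225)
comps('orange',(8,150,120),(20,255,255),bd);comps('blue',(100,120,50),(130,255,255),bd)
comps('green',(45,100,60),(85,255,255),bt);comps('red',(0,150,100),(6,255,255),bt)
bs=(355,195,420,270);b2=(180,165,285,240)
comps('s orange',(8,150,100),(20,255,255),bs,s);comps('s blue',(100,120,50),(130,255,255),bs,s)
comps('s green',(45,100,60),(85,255,255),b2,s);comps('s red',(0,150,100),(6,255,255),b2,s)
for nm,lo,hi,b in(('foot',(0,0,20),(180,90,95),bd),('plate',(60,8,90),(110,60,175),bt)):
    m=cv2.inRange(hsv,lo,hi);k=np.zeros_like(m);x0,y0,x1,y1=b;k[y0:y1,x0:x1]=m[y0:y1,x0:x1]
    c=max(cv2.findContours(k,0,1)[0],key=cv2.contourArea);print(nm,cv2.minAreaRect(c),cv2.boxPoints(cv2.minAreaRect(c)).round(1).tolist())
E
```

```text
(360, 790, 3) (225, 510, 3)
orange [([239, 182, 3, 9, 22], [239.8, 185.8]), ([256, 182, 3, 9, 24], [257.1, 186.2])]
blue [([243, 176, 2, 11, 16], [243.7, 180.1]), ([242, 176, 16, 23, 125], [251.5, 190.3])]
green [([379, 202, 5, 9, 26], [380.8, 206.1])]
red [([406, 185, 9, 11, 54], [410.3, 189.0])]
s orange [([376, 212, 8, 16, 45], [379.4, 218.0]), ([397, 219, 8, 22, 88], [400.7, 228.1])]
s blue [([386, 209, 4, 7, 16], [387.4, 211.6]), ([391, 212, 12, 33, 100], [396.1, 225.9]), ([379, 221, 4, 4, 12], [380.7, 222.5])]
s green [([250, 185, 10, 6, 22], [254.7, 187.5])]
s red [([213, 171, 9, 14, 81], [217.1, 177.2])]
foot ((256.0, 191.5), (39.0, 44.0), 90.0) [[234.0, 172.0], [278.0, 172.0], [278.0, 211.0], [234.0, 211.0]]Traceback (most recent call last):
  File "<stdin>", line 20, in <module>
ValueError: max() iterable argument is empty
```

View pics/cropA.png

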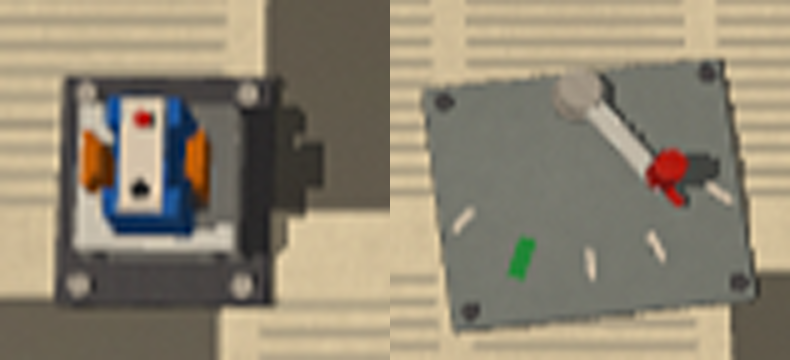

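View pics/cropB.png

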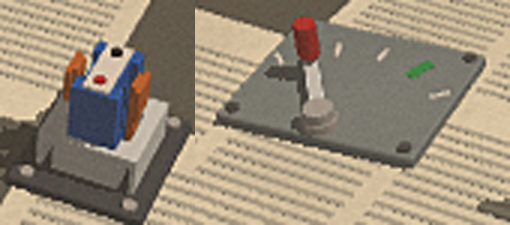

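Crops: the dock foot corners are at crop (66,77), (283,78), (272,304) and (55,303), with the catches left and right of the cassette. The throttle plate corners are at (423,88), (722,60), (757,295) and (456,330), its pivot cap at (578,92), the knob at (670,165) and the green mark at (522,258). The cassette dock is confirmed.

```bash
python3 - <<'E'
from h import *
A=lambda u,v:(225+u/6-.42,160+v/6-.42)
B=lambda u,v:(355+(u-390)/5-.4,155+v/5-.4)
np.set_printoptions(precision=1,suppress=True)
def quad(P,z):
    W=np.array([onz('top',p,z)[:2] for p in P]);e=[W[1]-W[0],W[2]-W[1],W[3]-W[2],W[0]-W[3]]
    a=[np.degrees(np.arctan2(v[1],v[0])) for v in e]
    print('quad c',W.mean(0),'len',[round(np.linalg.norm(v),1) for v in e],'ang',np.array(a));return W.mean(0)
quad([A(66,77),A(283,78),A(272,304),A(55,303)],8)
quad([A(87,93),A(248,93),A(242,286),A(78,285)],10)
c=quad([B(423,88),B(722,60),B(757,295),B(456,330)],12)
g=onz('top',(380.8,206.1),13)[:2];print('green',g,onz('scene',(254.7,187.5),13))
for z in(20,27,32):print('pivot',z,onz('top',B(578,92),z))
print('knobtop',onz('top',B(671,163),64), 'scene knob c',onz('scene',(217.1,177.2),50),'top',onz('top',(410.3,189),50))
# cassette top z=82
print('cass top c',onz('top',A(142,152),82),'lab ends',onz('top',A(142,97),82),onz('top',A(140,212),82))
def tri(a,b):
    c1,d1=ray('top',a);c2,d2=ray('scene',b);x=np.linalg.lstsq(np.c_[d1,-d2],c2-c1,rcond=None)[0];return (c1+d1*x[0]+c2+d2*x[1])/2
print('catches',tri((239.8,185.8),(400.7,228.1)),tri((257.1,186.2),(379.4,218)),tri((239.8,185.8),(379.4,218.)),tri((257.1,186.2),(400.7,228.1)))
for n,p,z in(('bottle',(321,168),75),('barrel',(311,254),46)):print(n,onz('top',p,z))
R=cv2.Rodrigues
from scipy.spatial.transform import Rotation as Ro
print(Ro.from_quat(status.sense()['orientation']).as_matrix())
E
```

```text
quad c [564.7 178.7] len [np.float64(102.3), np.float64(108.0), np.float64(100.7), np.float64(107.9)] ang [ -88.5 -180.    91.5    0.9]
quad c [564.7 180.9] len [np.float64(75.7), np.float64(92.0), np.float64(76.1), np.float64(91.6)] ang [ -88.3 -178.8   91.4    0.9]
quad c [ 570.7 -218.4] len [np.float64(170.2), np.float64(135.1), np.float64(168.5), np.float64(138.6)] ang [ -82.8 -172.5   98.4    8.2]
green [ 532.2 -180. ] [ 531.9 -178.7   13. ]
pivot 20 [ 626.  -210.7   20. ]
pivot 27 [ 624.3 -209.5   27. ]
pivot 32 [ 623.  -208.7   32. ]
knobtop [ 577.2 -253.2   64. ] scene knob c [ 577.4 -250.4   50. ] top [ 575.2 -254.7   50. ]
cass top c [566.4 180.7  82. ] lab ends [591.3 182.2  82. ] [539.4 180.1  82. ]
catches [567.  205.7  64.9] [565.8 158.   72.6] [570.7 182.2  86.3] [562.8 181.6  52.9]
bottle [620.2 -10.5  75. ]
barrel [391.9   9.3  46. ]
[[ 0.9  0.4 -0. ]
 [ 0.4 -0.9  0. ]
 [ 0.  -0.  -1. ]]
```

Request:
step_arm(fingers=[85, 85, 85, 85, 85, 85, 85, 85, 85, 85, 85, 85, 85, 85, 85, 85, 85, 85, 85, 85], xyz=[[1, -0.5, 0], [1, -0.5, 0], [1, -0.5, 0], [1, -0.5, 0], [1, -0.5, 0], [1, -0.5, 0], [1, -0.5, 0], [1, -0.5, 0], [1, -0.5, 0], [1, -0.5, 0], [1, -0.5, 0], [1, -0.5, 0], [1, -0.5, 0], [1, -0.5, 0], [1, -0.5, 0], [1, -0.5, 0], [1, -0.5, 0], [0, 0, 0], [0, 0, 0], [0, 0, 0]], delta_rot=[[0, 0, 0], [0, 0, 0], [0, 0, 0], [0, 0, 0], [0, 0, 0], [0, 0, 0], [0, 0, 0], [0, 0, 0], [0, 0, 0], [0, 0, 0], [0, 0, 0], [0, 0, 0], [0, 0, 0], [0, 0, 0], [0, 0, 0], [0, 0, 0], [0, 0, 0], [0, 0, -0.104], [0, 0, -0.104], [0, 0, -0.104]])

```text
time_s: 1.77
eef_pos: [572.9, -256.7, 224.1]
orientation: [0.935, 0.354, -0.0, -0.0]
contact_force: [0.7, 0.6, -1.0]
width: 85.3
finger_force: 0.0
```

```bash
cat >> h.py <<'E'
from scipy.spatial.transform import Rotation as Ro
def go(target,yawx=None):
    s=status.sense();M=Ro.from_quat(s['orientation']).as_matrix();p=s['eef_pos']
    a=np.degrees(np.arctan2(M[1,0],M[0,0]))
    print('t',round(s['time_s'],2),'pos',p.round(1),'toolx ang',a.round(2),'tilt',M[:,2].round(4),'w',round(s['width'],1),'ff',round(s['finger_force'],1),'F',s['contact_force'].round(1),'vel',abs(s['joint_vel']).max().round(3))
    print('move units',(M.T@(np.array(target)-p)/25).round(3), 'turn z' if yawx is not None else '', None if yawx is None else round(-np.radians(yawx-a),4))
E
python3 -c "
from h import *
go([576.5,-253,52],41.1)"
```

```text
t 1.77 pos [ 572.9 -256.7  224.1] toolx ang 41.46 tilt [-1.2e-03  6.0e-04 -1.0e+00] w 85.3 ff 0.0 F [ 0.7  0.6 -1. ] vel 1.237
move units [ 0.209 -0.008  6.884] turn z 0.0062
```

Request:
step_arm(fingers=[85, 85, 85, 85, 85, 85, 85, 85, 85, 85, 85, 85, 60, 40, 30, 20, 10, 10, 10, 10], xyz=[[0.2, 0, 0], [0, 0, 0.69], [0, 0, 0.69], [0, 0, 0.69], [0, 0, 0.69], [0, 0, 0.69], [0, 0, 0.69], [0, 0, 0.69], [0, 0, 0.69], [0, 0, 0.69], [0, 0, 0.69], [0, 0, 0], [0, 0, 0], [0, 0, 0], [0, 0, 0], [0, 0, 0], [0, 0, 0], [0, 0, 0], [0, 0, 0], [0, 0, 0]], delta_rot=[[0, 0, 0], [0, 0, 0], [0, 0, 0], [0, 0, 0], [0, 0, 0], [0, 0, 0], [0, 0, 0], [0, 0, 0], [0, 0, 0], [0, 0, 0], [0, 0, 0], [0, 0, 0], [0, 0, 0], [0, 0, 0], [0, 0, 0], [0, 0, 0], [0, 0, 0], [0, 0, 0], [0, 0, 0], [0, 0, 0]])

```text
time_s: 3.43
eef_pos: [577.2, -254.8, 53.7]
orientation: [0.936, 0.351, 0.001, 0.001]
contact_force: [-1.1, 0.5, 7.0]
width: 13.1
finger_force: 58.6
```

```bash
python3 -c "
from h import *
go([563.5,-190.2,52],161.4-180)"
```

```text
t 3.43 pos [ 577.2 -254.8   53.7] toolx ang 41.07 tilt [ 1.4e-03 -7.0e-04 -1.0e+00] w 13.1 ff 58.6 F [-1.1  0.5  7. ] vel 0.001
move units [ 1.284 -2.309  0.066] turn z 1.0414
```

```bash
python3 - <<'E'
from h import *
s=capture('scene');t=capture('top')
r=lambda im,x,y,w,h,k:cv2.resize(im[y:y+h,x:x+w],None,fx=k,fy=k,interpolation=cv2.INTER_CUBIC)
save(np.hstack([r(s,165,110,100,110,4),r(t,365,150,75,88,5)]),'grip1.png')
E
```

```text
(no output)
```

View pics/grip1.png

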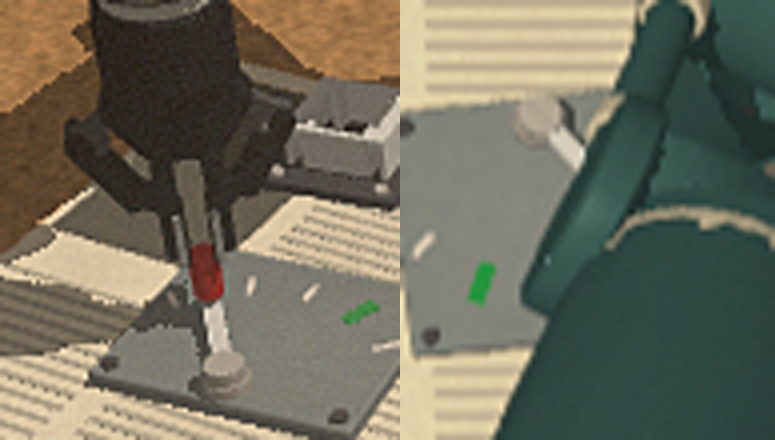

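The gripper's fingers stand at the knob, with the red knob at crop (205,272). It looks nearer to the camera than the fingers, so I'll check by projection.

```bash
python3 - <<'E'
from h import *
s=capture('scene')
h=cv2.cvtColor(s,cv2.COLOR_RGB2HSV);m=cv2.inRange(h,(0,150,90),(7,255,255));m[:150]=0;m[200:]=0;m[:,:195]=0;m[:,240:]=0
ys,xs=np.nonzero(m);print('red',xs.min(),xs.max(),ys.min(),ys.max(),xs.mean(),ys.mean())
for y in range(ys.min(),ys.max()+1):print(y,xs[ys==y].min(),xs[ys==y].max(),end='; ')
p=status.sense()['eef_pos'];M=Ro.from_quat(status.sense()['orientation']).as_matrix()
for n,q in dict(tcp=p,tip=p+17*M[:,2],tipL=p+17*M[:,2]+M[:,1]*8,tipR=p+17*M[:,2]-M[:,1]*8,knobtop=[577,-253,64],knobbot=[577,-253,32],pivot=[625,-211,27]).items():print(n,(proj('scene',q)).round(1),((proj('scene',q)-[165,110])*4).round())
print(onz('scene',(xs.mean(),ys.mean()),48))
E
```

```text
red 213 220 171 184 216.07407407407408 178.08641975308643
171 215 217; 172 213 217; 173 213 217; 174 213 217; 175 213 217; 176 214 219; 177 213 219; 178 213 219; 179 213 219; 180 213 220; 181 213 220; 182 214 220; 183 214 220; 184 215 218; tcp [[215.4 175.4]] [[202. 262.]]
tip [[216.4 181.2]] [[206. 285.]]
tipL [[213.  181.7]] [[192. 287.]]
tipR [[219.8 180.7]] [[219. 283.]]
knobtop [[215.5 172. ]] [[202. 248.]]
knobbot [[217.4 182.9]] [[209. 292.]]
pivot [[219.9 200.8]] [[220. 363.]]
[ 579.25674796 -252.32594435   48.        ]
```

```bash
python3 - <<'E'
from h import *
s=capture('scene')
save(cv2.resize(s[138:198,180:250],None,fx=10,fy=10,interpolation=cv2.INTER_NEAREST),'grip2.png')
E
```

```text
(no output)
```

View pics/grip2.png

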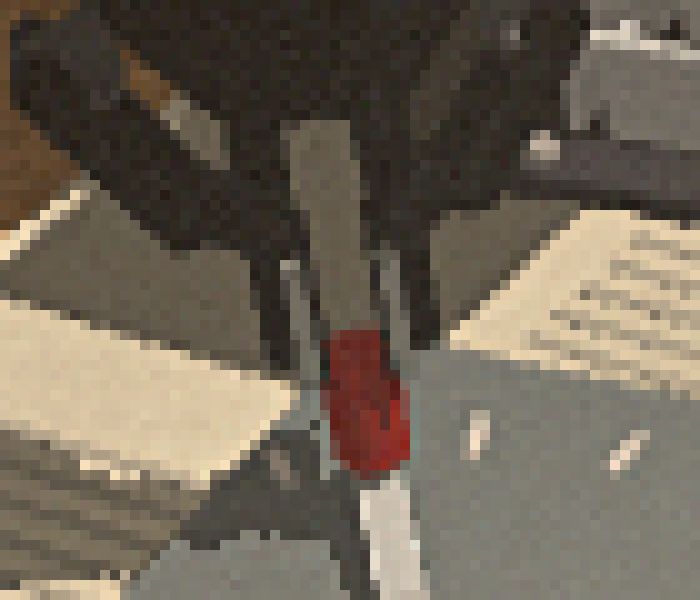

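The pads flank the knob at crop (325,400) and (400,400), so it is gripped centrally. I'll swing it clockwise about the pivot by 1.065 rad.

Request:
step_arm(fingers=[10, 10, 10, 10, 10, 10, 10, 10, 10, 10, 10, 10, 10, 10, 10], xyz=[[0.005, -0.23, 0], [0.005, -0.23, 0], [0.005, -0.23, 0], [0.005, -0.23, 0], [0.005, -0.23, 0], [0.005, -0.23, 0], [0.005, -0.23, 0], [0.005, -0.23, 0], [0.005, -0.23, 0], [0.005, -0.23, 0], [0.005, -0.23, 0], [0.005, -0.23, 0], [0, 0, 0], [0, 0, 0], [0, 0, 0]], delta_rot=[[0, 0, 0.0887], [0, 0, 0.0887], [0, 0, 0.0887], [0, 0, 0.0887], [0, 0, 0.0887], [0, 0, 0.0887], [0, 0, 0.0887], [0, 0, 0.0887], [0, 0, 0.0887], [0, 0, 0.0887], [0, 0, 0.0887], [0, 0, 0.0887], [0, 0, 0], [0, 0, 0], [0, 0, 0]])

```text
time_s: 4.88
eef_pos: [563.3, -190.2, 53.7]
orientation: [0.985, -0.173, 0.0, 0.0]
contact_force: [-2.3, 0.2, 7.9]
width: 13.3
finger_force: 59.1
```

```bash
python3 - <<'E'
from h import *
go([563.6,-190.2,52],161.4-180)
s=capture('scene');save(cv2.resize(s[135:225,170:290],None,fx=6,fy=6,interpolation=cv2.INTER_CUBIC),'swung.png')
p=status.sense()['eef_pos'][:2]-[625.2,-210.9];print(np.hypot(*p),np.degrees(np.arctan2(p[1],p[0])))
E
```

```text
t 4.88 pos [ 563.3 -190.2   53.7] toolx ang -19.92 tilt [ 6.e-04 -4.e-04 -1.e+00] w 13.3 ff 59.1 F [-2.3  0.2  7.9] vel 0.003
move units [ 0.011 -0.003  0.068] turn z -0.0231
65.31371823096495 161.45121991272813
```

Now release and rise, then check the lever from both views.

Request:
step_arm(fingers=[20, 35, 55, 75, 85, 85, 85, 85, 85, 85, 85, 85, 85, 85], xyz=[[0, 0, 0], [0, 0, 0], [0, 0, 0], [0, 0, 0], [0, 0, 0], [0, 0, 0], [0, 0, -0.5], [0, 0, -1], [0, 0, -1], [0, 0, -1], [0, 0, -1], [0, 0, -1], [0, 0, -1], [0, 0, 0]], delta_rot=[[0, 0, 0], [0, 0, 0], [0, 0, 0], [0, 0, 0], [0, 0, 0], [0, 0, 0], [0, 0, 0], [0, 0, 0], [0, 0, 0], [0, 0, 0], [0, 0, 0], [0, 0, 0], [0, 0, 0], [0, 0, 0]])

```text
time_s: 6.1
eef_pos: [566.6, -191.4, 222.7]
orientation: [0.985, -0.173, 0.006, 0.001]
contact_force: [0.8, 0.2, 0.7]
width: 84.9
finger_force: 0.0
```

```bash
python3 - <<'E'
from h import *
go([566,181,215],0.5)
s=capture('scene');t=capture('top')
r=lambda im,x,y,w,h,k:cv2.resize(im[y:y+h,x:x+w],None,fx=k,fy=k,interpolation=cv2.INTER_CUBIC)
h=cv2.cvtColor(s,cv2.COLOR_RGB2HSV)
for n,lo,hi in(('red',(0,150,90),(7,255,255)),('green',(45,100,60),(85,255,255))):
    m=cv2.inRange(h,lo,hi);k=np.zeros_like(m);k[160:230,180:285]=m[160:230,180:285]
    N,_,st,c=cv2.connectedComponentsWithStats(k);print(n,[(st[i].tolist(),c[i].round(1).tolist()) for i in range(1,N) if st[i][4]>3])
print('pred knob',proj('scene',[563.6,-190.2,50]),'pivot/green',proj('scene',[[625.2,-210.9,27],[532.2,-179.4,27]]),'tip',proj('scene',[545.6,-184,25]))
save(np.hstack([r(s,180,145,85,75,5),r(t,360,155,70,75,5)]),'swung2.png')
E
```

```text
t 6.1 pos [ 566.6 -191.4  222.7] toolx ang -19.92 tilt [ 0.0109 -0.0042 -0.9999] w 84.9 ff 0.0 F [0.8 0.2 0.7] vel 0.064
move units [ -5.099 -13.997   0.247] turn z -0.3563
red [([238, 175, 13, 15, 99], [243.1, 182.1])]
green [([250, 185, 10, 6, 23], [254.6, 187.6])]
pred knob [[241.55719204 180.93083938]] pivot/green [[219.87805794 200.83777016]
 [253.82541626 182.86039407]] tip [[249.17591552 186.01744324]]
```

View pics/swung2.png

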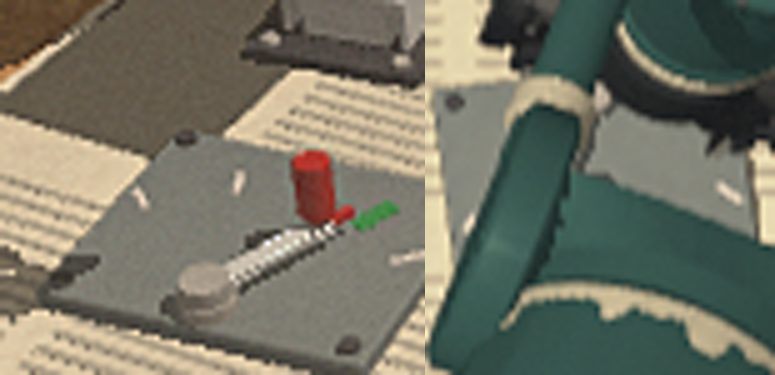

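The lever's red pointer at crop (342,215) points at the green mark at (375,215). Next is the dock.

Request:
step_arm(fingers=[85, 85, 85, 85, 85, 85, 85, 85, 85, 85, 85, 85, 85, 85, 85, 85, 85, 85, 85, 85], xyz=[[0, 0, 0], [0, 0, 0], [0, 0, 0], [0.02, -0.99, 0], [0.02, -0.99, 0], [0.02, -0.99, 0], [0.02, -0.99, 0], [0.02, -0.99, 0], [0.02, -0.99, 0], [0.02, -0.99, 0], [0.02, -0.99, 0], [0.02, -0.99, 0], [0.02, -0.99, 0], [0.02, -0.99, 0], [0.02, -0.99, 0], [0.02, -0.99, 0], [0.02, -0.99, 0], [0.02, -0.99, 0], [0, 0, 0], [0, 0, 0]], delta_rot=[[0, 0, -0.122], [0, 0, -0.122], [0, 0, -0.122], [0, 0, 0], [0, 0, 0], [0, 0, 0], [0, 0, 0], [0, 0, 0], [0, 0, 0], [0, 0, 0], [0, 0, 0], [0, 0, 0], [0, 0, 0], [0, 0, 0], [0, 0, 0], [0, 0, 0], [0, 0, 0], [0, 0, 0], [0, 0, 0], [0, 0, 0]])

```text
time_s: 7.87
eef_pos: [562.4, 182.1, 213.1]
orientation: [1.0, 0.01, -0.002, 0.001]
contact_force: [-0.7, 0.4, 0.3]
width: 85.2
finger_force: 0.0
```

```bash
python3 - <<'E'
from h import *
go([565.8,181.2,65],1.1)
t=capture('top');s=capture('scene')
h=cv2.cvtColor(t,cv2.COLOR_RGB2HSV)
for n,lo,hi in(('red',(0,150,90),(7,255,255)),('green',(45,100,60),(85,255,255))):
    m=cv2.inRange(h,lo,hi);k=np.zeros_like(m);k[155:230,355:430]=m[155:230,355:430]
    N,_,st,c=cv2.connectedComponentsWithStats(k);print(n,[(st[i].tolist(),c[i].round(1).tolist()) for i in range(1,N) if st[i][4]>3])
print(proj('top',[[563.6,-190.2,50],[532.2,-180,13],[566,181,67]]))
r=lambda im,x,y,w,h,k:cv2.resize(im[y:y+h,x:x+w],None,fx=k,fy=k,interpolation=cv2.INTER_CUBIC)
save(np.hstack([r(t,355,160,80,65,5),r(s,345,170,75,65,5)]),'lev.png')
E
```

```text
t 7.87 pos [562.4 182.1 213.1] toolx ang 1.2 tilt [-0.0031 -0.0011 -1.    ] w 85.2 ff 0.0 F [-0.7  0.4  0.3] vel 0.032
move units [0.153 0.031 5.922] turn z 0.0017
red [([382, 189, 9, 13, 53], [385.8, 193.8])]
green [([379, 203, 5, 8, 25], [380.8, 206.3])]
[[386.53283481 192.48595662]
 [380.79602825 206.09455156]
 [248.94568864 186.25125515]]
```

View pics/lev.png

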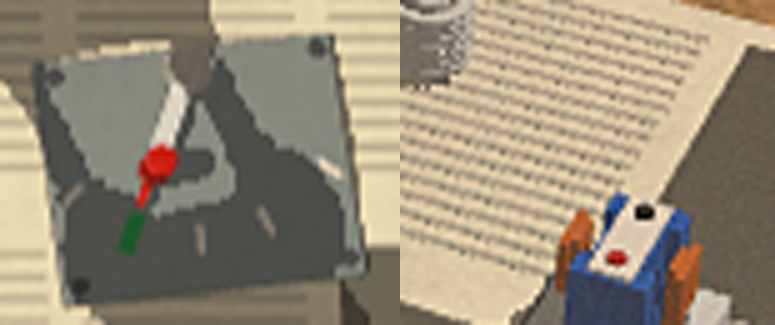

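The pointer at crop (145,190) lines up with the green mark at (130,232). The lever is at idle. Next, descend over the cassette.

Request:
step_arm(fingers=[85, 85, 85, 85, 85, 85, 85, 85, 85, 85, 85, 85], xyz=[[0.15, 0, 0], [0, 0, 0.65], [0, 0, 0.75], [0, 0, 0.75], [0, 0, 0.75], [0, 0, 0.75], [0, 0, 0.75], [0, 0, 0.75], [0, 0, 0.75], [0, 0, 0], [0, 0, 0], [0, 0, 0]], delta_rot=[[0, 0, 0], [0, 0, 0], [0, 0, 0], [0, 0, 0], [0, 0, 0], [0, 0, 0], [0, 0, 0], [0, 0, 0], [0, 0, 0], [0, 0, 0], [0, 0, 0], [0, 0, 0]])

```text
time_s: 8.97
eef_pos: [568.3, 180.8, 68.3]
orientation: [1.0, 0.009, 0.001, -0.0]
contact_force: [0.0, -0.3, 0.1]
width: 85.4
finger_force: 0.0
```

```bash
python3 -c "
from h import *
go([565.8,181.2,65],1.1)"
```

```text
t 8.97 pos [568.3 180.8  68.3] toolx ang 1.0 tilt [ 1.1e-03  2.0e-04 -1.0e+00] w 85.4 ff 0.0 F [ 0.  -0.3  0.1] vel 0.016
move units [-0.1   -0.016  0.132] turn z -0.0018
```

Request:
step_arm(fingers=[85, 85, 75, 65, 58, 50, 44, 38, 30, 30, 30, 30, 30, 30], xyz=[[-0.1, -0.02, 0.12], [0, 0, 0], [0, 0, 0], [0, 0, 0], [0, 0, 0], [0, 0, 0], [0, 0, 0], [0, 0, 0], [0, 0, 0], [0, 0, 0], [0, 0, 0], [0, 0, 0], [0, 0, 0], [0, 0, 0]], delta_rot=[[0, 0, 0], [0, 0, 0], [0, 0, 0], [0, 0, 0], [0, 0, 0], [0, 0, 0], [0, 0, 0], [0, 0, 0], [0, 0, 0], [0, 0, 0], [0, 0, 0], [0, 0, 0], [0, 0, 0], [0, 0, 0]])

```text
time_s: 10.13
eef_pos: [566.0, 181.7, 67.6]
orientation: [1.0, 0.009, 0.001, 0.0]
contact_force: [-5.6, -4.4, 15.6]
width: 30.9
finger_force: 48.8
```

```bash
python3 -c "
from h import *
go([565.8,181.2,65],1.1)"
```

```text
t 10.13 pos [566.  181.7  67.6] toolx ang 1.07 tilt [ 1.9e-03 -3.0e-04 -1.0e+00] w 30.9 ff 48.8 F [-5.6 -4.4 15.6] vel 0.002
move units [-0.009  0.018  0.104] turn z -0.0005
```

Request:
step_arm(fingers=[24, 20, 20, 20, 20], xyz=[[0, 0, 0], [0, 0, 0], [0, 0, 0], [0, 0, 0], [0, 0, 0]], delta_rot=[[0, 0, 0], [0, 0, 0], [0, 0, 0], [0, 0, 0], [0, 0, 0]])

```text
time_s: 10.55
eef_pos: [566.1, 181.7, 68.0]
orientation: [1.0, 0.009, 0.001, 0.0]
contact_force: [-5.5, -2.7, 18.6]
width: 29.0
finger_force: 58.7
```

```bash
python3 - <<'E'
from h import *
go([565.8,181.2,65],1.1)
s=capture('scene')
save(cv2.resize(s[165:275,340:440],None,fx=5,fy=5,interpolation=cv2.INTER_CUBIC),'pinch.png')
E
```

```text
t 10.55 pos [566.1 181.7  68. ] toolx ang 1.07 tilt [ 2.1e-03 -3.0e-04 -1.0e+00] w 29.0 ff 58.7 F [-5.5 -2.7 18.6] vel 0.003
move units [-0.012  0.018  0.121] turn z -0.0005
```

View pics/pinch.png

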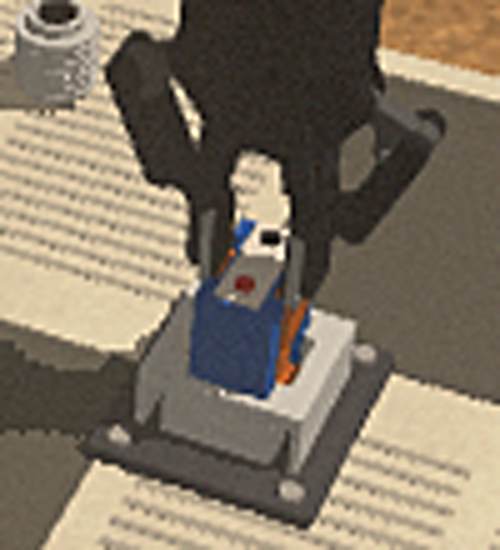

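The fingers hold both orange catches (crop (225,265) and (293,330)), flush with the cassette. I'll try a short lift.

Request:
step_arm(fingers=[20, 20, 20, 20, 20, 20, 20, 20], xyz=[[0, 0, -0.1], [0, 0, -0.1], [0, 0, -0.1], [0, 0, -0.15], [0, 0, -0.15], [0, 0, -0.2], [0, 0, 0], [0, 0, 0]], delta_rot=[[0, 0, 0], [0, 0, 0], [0, 0, 0], [0, 0, 0], [0, 0, 0], [0, 0, 0], [0, 0, 0], [0, 0, 0]])

```text
time_s: 11.27
eef_pos: [565.3, 181.9, 84.8]
orientation: [1.0, 0.009, 0.0, -0.0]
contact_force: [-0.0, -0.3, -1.8]
width: 28.7
finger_force: 59.2
```

```bash
python3 -c "
from h import *
go([565.8,181.2,205],1.1)"
```

```text
t 11.27 pos [565.3 181.9  84.8] toolx ang 1.06 tilt [ 8.e-04  2.e-04 -1.e+00] w 28.7 ff 59.2 F [-0.  -0.3 -1.8] vel 0.01
move units [ 0.023  0.028 -4.808] turn z -0.0008
```

Request:
step_arm(fingers=[20, 20, 20, 20, 20, 20, 20, 20, 20, 20, 20, 20, 20, 20, 20, 20, 20, 20], xyz=[[0, 0, -0.2], [0, 0, -0.4], [0, 0, -0.4], [0, 0, -0.4], [0, 0, -0.4], [0, 0, -0.4], [0, 0, -0.4], [0, 0, -0.4], [0, 0, -0.4], [0, 0, -0.4], [0, 0, -0.4], [0, 0, -0.4], [0, 0, -0.3], [0, 0, -0.1], [0, 0, 0], [0, 0, 0], [0, 0, 0], [0, 0, 0]], delta_rot=[[0, 0, 0], [0, 0, 0], [0, 0, 0], [0, 0, 0], [0, 0, 0], [0, 0, 0], [0, 0, 0], [0, 0, 0], [0, 0, 0], [0, 0, 0], [0, 0, 0], [0, 0, 0], [0, 0, 0], [0, 0, 0], [0, 0, 0], [0, 0, 0], [0, 0, 0], [0, 0, 0]])

```text
time_s: 12.77
eef_pos: [564.4, 181.7, 208.4]
orientation: [1.0, 0.009, -0.001, 0.0]
contact_force: [-0.3, 0.5, -2.6]
width: 28.3
finger_force: 59.3
```

```bash
python3 - <<'E'
from h import *
go([565.8,181.2,210],1.1)
s=capture('scene');save(s,'final.png')
print(proj('scene',[[593,164,150],[593,198,150],[593,181,224]]))
E
```

```text
t 12.77 pos [564.4 181.7 208.4] toolx ang 1.05 tilt [-1.6e-03 -4.0e-04 -1.0e+00] w 28.3 ff 59.3 F [-0.3  0.5 -2.6] vel 0.001
move units [ 0.056  0.019 -0.063] turn z -0.0008
[[379.28470622 196.70372054]
 [395.79770384 201.69058507]
 [390.18303061 167.55735307]]
```

View pics/final.png

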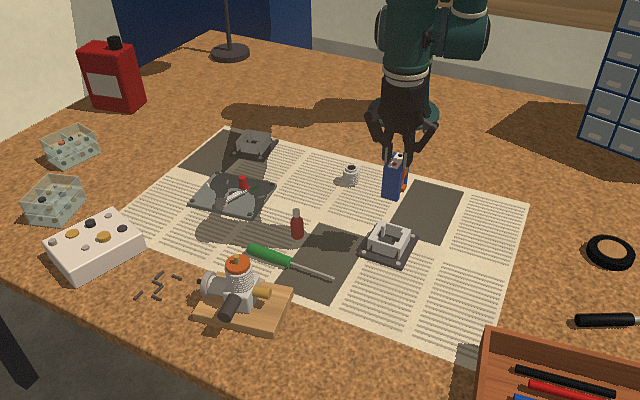

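The cassette hangs upright at about (394,178). Its underside corners are where I predicted for z≈150 mm, and the bystanders are undisturbed. Handing in.

```bash
python3 -c "
from h import *
print(job_done())"
```

```text
the job is handed in; nothing more can be done
None
```

The job is handed in: the lever was swung to the green idle mark first, then the cassette was lifted by its pinched catches and is held upright and still about 15 cm above the bench; in the last picture the bystanders look undisturbed.

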